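# Open the parts bay and latch the door back

## Robot

A 7-joint arm with a two-finger parallel gripper is mounted at the origin on a cart in front of the work surface, level with it; the furniture and walls round the work are solid. World frame = base frame: x ahead of the robot, y to its left, z up, the work surface at z = 0. Lengths are in mm, angles in rad, forces in N, time in s.
With the tool pointing down it reaches from about 400 to 850 mm from the base axis. Payload 10.4 kg.
Tool frame: the origin (TCP) lies at the very end of the fingers, on their centre line; the grasp point (between the pads) lies 19 mm behind it (bot.hold_point_z is the distance from the TCP to the grasp point, in mm); z points along the fingers, y is the line along which they close (so a half turn about z gives the same grasp; the last joint's range is limited). The gripper opens to 87 mm and grips with 3 to 60 N. Pads are 19 mm wide; open, the fingers measure 117 mm over their backs; the gripper's body (75 mm by 190 mm) begins 51 mm behind the grasp point.
Start: joints at [-1.151, 0.332, -0.065, 1.46, 0.022, 1.35, -0.088], TCP at [267.785, 564.751, 222.576] pointing down, gripper open.
Joint ranges: [-2.6, 2.6], [-0.5, 2.12], [-1.47, 1.34], [0.16, 2.42], [-1.27, 4.41], [0.06, 2.06], [-2.6, 2.6]. Speed limits (rad/s): [2.22, 2.22, 2.79, 2.79, 3.14, 3.14, 3.14].

## Interface

Orientations are given as [roll, pitch, yaw] about the fixed x, y, z axes, in that order (R = Rz(yaw) Ry(pitch) Rx(roll)).
In Python, from bench import bot gives the robot as it stands. Calls block until the motion is done:
- bot.goto(position, orientation): joint-space move of the TCP to a pose.
- bot.move_linear(position, frame=None, vel=150, f_stop=None): straight line of the TCP; frame=None keeps the orientation; vel is the mean speed in mm/s. With f_stop (N) it stops when the force on the tool has changed by that much, and returns True; else False.
- bot.set_joints(angles): joint-space move.
- bot.set_gripper(opening): finger opening in mm; the grip force is fixed at half the most; returns when the fingers have stopped.
- bot.wait(seconds).
- bot.solve_ik(position, orientation): joint angles nearest the present ones, or None.
- bot.read_state(): the state.
- bot.camera(name): name is "scene" or "top" or "wrist"; returns (picture, depth): 400x640x3 uint8, red, green, blue; 400x640 float32, mm along the optical axis (not along the pixel's ray), 0 where there is no reading.
- bot.camera_params(name): a dict with "mtx" (3x3 intrinsics, pixels), "view" (4x4, takes a point from world to camera coordinates); the wrist camera has in their place "mount" (4x4, takes a point from camera to tool coordinates, whose origin is the TCP and whose axes are the flange's). Camera axes: x right, y down, z forward; pixel columns grow to the right and rows downward; lengths in mm; the calibration is good to about 2 mm. A picture is of the moment at which its call begins: read the wrist's pose just before it. camera_params takes no time and is no camera call.
A pose or a line that the arm cannot do raises bot.PlanningError and nothing moves.
- bot.close_job(): hands the job in; it is judged then, once.
Trained networks look in the newest picture that a camera, given by its name, has taken for a name from the list of things; names that differ only in an ending like _2 or _b are one class to them, and where a whole thing is asked for, a point or a joint stands for the part that bears it (a point fixed in the world has none). Each returns a list of dicts, best first, with "conf" (0 to 1); they miss things now and then, are a little off and sometimes report something else, mostly with a low value. They report only what shows in the picture. A call takes as long as a camera call.
- bot.search_frame(camera, target): "box" ([centre column, centre row, width, height] as shares, 0 to 1, of the picture: columns of its width, rows of its height, round what is visible of it).
The state is a dict: "t": time; "q": joint angles; "dq": joint speeds; "joint_torque": joint torques, N m; "position": TCP position; "orientation": TCP orientation; "wrist_force": force on the tool from outside, world axes, zero at the start; "ft_torque": the same for the moment, N m; "opening": finger opening in mm; "grip_force": force on a finger pad.
Only numpy, scipy, OpenCV 4.12 (cv2) and the standard library are available. Lean on these libraries where they do the work, as an engineer would, in place of code of your own. Each camera call takes 0.05 s, during which the arm holds its last target. There are 200 camera calls.

## Task

Open the left bay of the sloping parts cabinet: slide its inner door to the right, fully home behind the outer door. Then swing the gravity latch bar on the bottom rail up over the top and let it drop to the left into the notch of the door's keeper, so that the door stays open. Leave the outer door shut and the mug and the carton standing where they are.

Things in the scene. Friction and masses are not known exactly. Their poses are not given: they have to be found in the camera images.
- cabinet: Grey parts cabinet, fixed, 220 deep (x) x 330 wide (y) x 151 high; origin at the centre of its underside, x away from the robot, y left. Its front slopes 32 degrees from level; the lower edge (x -110, z 50) is towards the robot. On the slope: an aluminium bottom rail (first 48 mm up the slope), two doors side by side on a double track, a top rail
- lamp_edge (a point): Middle of the lower front edge of an aluminium lamp bar, 335 long (y), 38 deep, 18 thick, on two posts at the cabinet's back corners. It hangs about 165 mm straight above the door pulls, so a gripper must come to the pulls leaning back towards the robot, about square to the slope (30 to 35 degrees from vertical)
- inner_pull (a point): Pull of the inner (deeper, left) door, the one to slide: a fin 9 thick (y), 40 long up the slope, 55 out of its door, which lies 13 deeper than the outer door. Point: mid fin, 12 below its outer edge, 30 out of the outer door's face. Site axes: x up the slope, y left along the tracks, z out of the front. With the door home the fin's centre is 30 left of the outer door's edge
- inner_door (a joint): Inner door, m: 0 shut (left), 0.10 fully home behind the outer door (end stop; pull moved 100 mm right, along the point's -y). About 1.5 N of friction plus light damping; stays where it is left
- outer_pull (a point): Pull of the outer (upper track, right) door near that door's right edge: a like fin, 42 out of its door. Same axes and height over the front as inner_pull. Not to be used
- outer_door (a joint): Outer door, m: 0 shut (right), up to 0.10 slid to the left. About 3 N of friction
- keeper_notch (a point): Middle of the notch in the keeper, a steel plate at the inner door's lower left corner that reaches over the bottom rail; it moves with the door. Two teeth 24 apart (y), 14 long up the slope, 12 high. The notch, open up the slope, takes the latch bar's 13 wide nose only when the door is within about 7 mm of home; else the nose rests on a tooth or misses
- latch_pivot (a point): Point on the pivot axis of the steel latch bar on the bottom rail, at the same height over the front as latch_knob; the axis is square to the slope. The point turns with the bar: y points from the pivot to the knob, z out of the front
- latch_knob (a point): Grip point of the latch bar's knob, a black round post 16 in diameter, 37 tall, square to the slope, 80 mm from the pivot. On the post's axis, 14 below its top, 23 above the bar, 42 out of the outer door's face. Axes as latch_pivot
- latch_bar (a joint): Latch bar, rad: 0 dropped, level along the bottom rail with the knob to the left; pi/2 pointing straight up the slope; 2.2 its parking stop, leaning to the right, where it starts. Swings freely (90 g) in the plane of the slope: past the top it falls by its own weight to the left
- mug: White mug 80 across, 91 high, loose, on one side of the cabinet; origin at the centre of its underside
- carton: Small brown carton 62 x 68 x 53 high, loose, on the other side of the cabinet; origin at the centre of its underside

How it is judged:
By the outcome, as a careful person would: the job done as asked, in the order asked, and still so for the second after the job is handed in, with the robot touching nothing.
It also fails if it takes over 58 s, if anything falls off the work surface, if the arm or the gripper's body presses on something with over 40 N, if the wrist force passes 120 N, or if a joint passes its speed limit or range.

## Working session

There is one attempt and no reset: what is moved stays moved. The work goes in short steps, each a Python script; the robot and the scene stay as the last script left them, time stands still between calls to the robot, and variables do not carry over. Pictures are saved under pics/ and viewed, at most 10 in all, crops included, and the job is handed in when it is done.

```bash
ls; mkdir -p pics; python3 - <<'E'
from bench import bot
import cv2,numpy as np
s=bot.read_state();print(s['t'],s['position'],s['orientation'])
for c in("scene","top"):
    p,d=bot.camera(c);cv2.imwrite(f'pics/{c}0.png',p[:,:,::-1]);np.savez(f'pics/{c}0.npz',p=p,d=d)
    cp=bot.camera_params(c);K=np.array(cp['mtx']);V=np.array(cp['view'])
    print(c,np.linalg.inv(V).round(2).tolist(),K.round(1).tolist())
    for n in['cabinet','lamp_edge','inner_pull','outer_pull','keeper_notch','latch_pivot','latch_knob','mug','carton']:
        for r in bot.search_frame(c,n)[:2]:
            b=r['box'];u,v=b[0]*640,b[1]*400;z=d[min(int(v),399),min(int(u),639)]
            w=np.linalg.inv(V)@np.append(np.linalg.inv(K)@[u,v,1]*z,1)
            print(c,n,round(r['conf'],2),(round(u),round(v),round(b[2]*640),round(b[3]*400)),w[:3].round())
E
```

```text
pics
0.0 [267.64175718 564.37951374 221.76630938] [-3.14021820e+00  4.38752303e-05  2.69878503e+00]
scene [[0.83, -0.36, 0.43, 134.15], [-0.56, -0.53, 0.63, -733.73], [0.01, -0.76, -0.64, 896.88], [0.0, 0.0, 0.0, 1.0]] [[388.3, 0.0, 320.2], [0.0, 388.3, 200.4], [0.0, 0.0, 1.0]]
scene cabinet 0.97 (336, 199, 135, 168) [696.  -4. 125.]
scene lamp_edge 0.86 (339, 201, 140, 171) [696. -24. 133.]
scene inner_pull 0.84 (306, 204, 57, 48) [629.  58.  93.]
scene outer_pull 0.72 (349, 228, 64, 57) [ 665. -115.  106.]
scene keeper_notch 0.74 (310, 204, 60, 50) [638.  54.  93.]
scene latch_pivot 0.59 (329, 233, 29, 21) [613. -90.  97.]
scene latch_pivot 0.36 (348, 229, 62, 55) [ 662. -114.  105.]
scene latch_knob 0.58 (328, 233, 33, 27) [608. -89.  99.]
scene mug 0.62 (262, 197, 26, 34) [537. 187.  76.]
scene carton 0.68 (392, 286, 28, 35) [ 669. -305.   42.]
top [[0.0, -0.99, 0.14, 410.86], [-1.0, -0.0, -0.01, -31.29], [0.01, -0.14, -0.99, 1776.61], [0.0, 0.0, 0.0, 1.0]] [[487.7, 0.0, 317.4], [0.0, 487.7, 189.7], [0.0, 0.0, 1.0]]
top cabinet 0.7 (313, 179, 111, 104) [685. -23. 137.]
top cabinet 0.29 (297, 202, 35, 51) [611.  32.  76.]
top lamp_edge 0.88 (311, 181, 115, 95) [679. -16. 112.]
top inner_pull 0.56 (296, 202, 41, 45) [612.  36.  74.]
top outer_pull 0.78 (333, 188, 49, 39) [657. -94. 104.]
top outer_pull 0.27 (331, 201, 11, 25) [612. -88. 108.]
top keeper_notch 0.78 (299, 204, 41, 46) [603.  26.  85.]
top latch_pivot 0.73 (331, 202, 17, 24) [608. -86. 102.]
top latch_knob 0.53 (334, 204, 17, 26) [606. -97.  73.]
top latch_knob 0.33 (298, 201, 41, 48) [614.  29.  85.]
top mug 0.87 (246, 220, 30, 26) [554. 218.   9.]
```

```bash
python3 - <<'E'
import cv2
a=cv2.imread('pics/scene0.png')[110:320,230:430];b=cv2.imread('pics/top0.png')[120:250,225:385]
cv2.imwrite('pics/c1.png',cv2.resize(a,None,fx=2.8,fy=2.8,interpolation=2));cv2.imwrite('pics/c2.png',cv2.resize(b,None,fx=4.5,fy=4.5,interpolation=2))
E
```

```text
(no output)
```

View pics/c1.png

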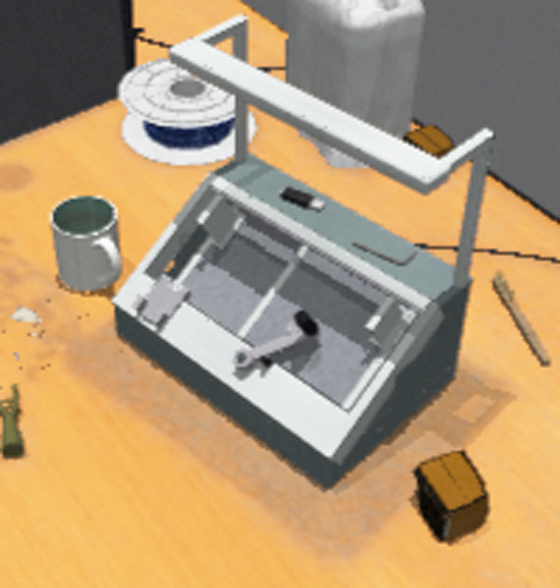

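View pics/c2.png

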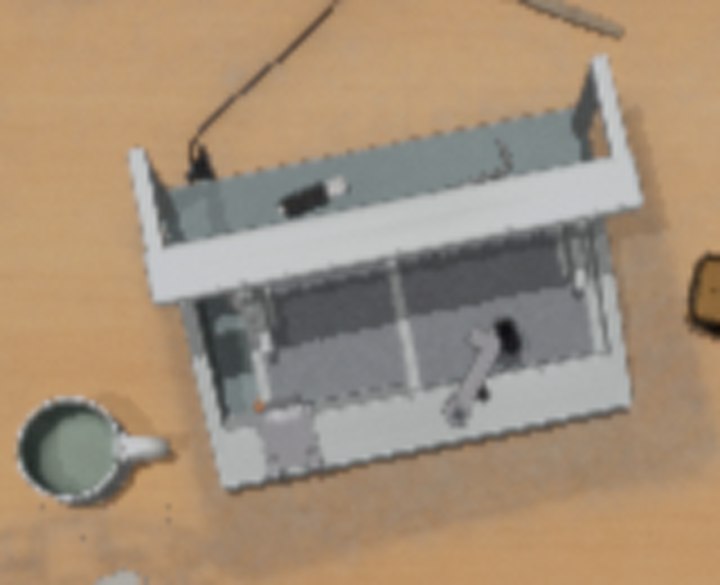

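```bash
cat > h.py <<'E'
from bench import bot
import numpy as np,cv2
from scipy.spatial.transform import Rotation as Rt
def cam(c,wristT=None):
    p=bot.camera_params(c);K=np.array(p['mtx'])
    C=np.linalg.inv(np.array(p['view'])) if wristT is None else wristT@np.array(p['mount'])
    return K,C
def tool(s):
    T=np.eye(4);T[:3,:3]=Rt.from_euler('xyz',s['orientation']).as_matrix();T[:3,3]=s['position'];return T
def ray(K,C,u,v):
    return C[:3,3],C[:3,:3]@np.linalg.inv(K)@[u,v,1]
def onplane(K,C,u,v,p0,n):
    o,r=ray(K,C,u,v);return o+r*(n@(p0-o))/(n@r)
def cloud(K,C,d):
    v,u=np.mgrid[:d.shape[0],:d.shape[1]]
    P=np.stack([u+0.,v+0.,np.ones(u.shape)],-1)@np.linalg.inv(K).T*d[...,None]
    return P@C[:3,:3].T+C[:3,3]
E
python3 - <<'E'
from h import *
ez=np.array([0,0,1.])
for c,L,R in(('top',(276.1,228.4),(365,210.7)),('scene',(271.1,217.1),(347.9,275))):
    K,C=cam(c);a=onplane(K,C,*L,50*ez,ez);b=onplane(K,C,*R,50*ez,ez)
    d=a-b;yaw=np.arctan2(-d[0],d[1]);m=(a+b)/2
    print(c,a.round(),b.round(),np.linalg.norm(d).round(),np.degrees(yaw).round(2),(m+110*np.array([np.cos(yaw),np.sin(yaw),0])).round())
    P=cloud(K,C,np.load(f'pics/{c}0.npz')['d']);cx=m+110*np.array([np.cos(yaw),np.sin(yaw),0])
    q=(P-[cx[0],cx[1],0])@np.array([[np.cos(yaw),-np.sin(yaw),0],[np.sin(yaw),np.cos(yaw),0],ez])
    def hl(nm,M):
        print(nm,M.sum(),np.median(q[M],0).round(1))
    # rail residual
    x,y,z=q[...,0],q[...,1],q[...,2];s=(x+110)*np.cos(.5585)+(z-50)*np.sin(.5585);n=(z-50)*np.cos(.5585)-(x+110)*np.sin(.5585)
    M=(s>5)&(s<43)&(abs(y)<160)&(n<40)&(n>-40)
    print('rail n',np.percentile(n[M],[10,30,50,70,90]).round(1))
    M=(abs(y)<170)&(s>-5)&(s<150)&(n>22)&(n<70)
    for S,Y,N in sorted(zip(s[M],y[M],n[M]),key=lambda t:t[1]):print((round(S),round(Y),round(N)),end=' ')
    print()
    M=(z>150)&(z<155)&(abs(y)<150)&(x>0)&(x<120);hl('toptop',M);
    M=(z>210)&(z<360)&(abs(y)<200)
    if M.sum():print('lamp',M.sum(),q[M].min(0).round(),q[M].max(0).round(),np.median(q[M],0).round())
E
```

```text
top [520. 106.  50.] [ 584. -209.   50.] 322.0 11.4 [660. -30.  50.]
rail n [-2.6  0.4  2.6  4.7  9.3]
(139, -136, 40) (149, -134, 37) (139, -134, 49) (149, -133, 45) (139, -133, 38) (144, -133, 43) (135, -132, 38) (149, -131, 36) (134, -131, 45) (142, -130, 36) (148, -130, 41) (140, -129, 41) (137, -129, 40) (132, -128, 38) (136, -127, 28) (147, -127, 37) (143, -127, 37) (148, -126, 22) (103, -78, 24) (105, -77, 54) (101, -77, 54) (97, -76, 53) (110, -75, 47) (109, -75, 29) (109, -74, 52) (107, -74, 57) (101, -73, 51) (110, -73, 38) (99, -73, 55) (111, -72, 47) (109, -72, 26) (109, -71, 52) (104, -71, 50) (101, -70, 50) (111, -70, 38) (97, -70, 50) (109, -69, 42) (97, -69, 58) (107, -68, 45) (108, -68, 23) (108, -67, 30) (107, -67, 54) (103, -67, 53) (99, -66, 52) (108, -66, 39) (110, -65, 52) (104, -64, 47) (108, -64, 29) (101, -64, 23) (105, -63, 55) (84, -58, 23) (69, -52, 23) (55, -46, 23) (69, -44, 27) (56, -39, 22) (69, -38, 24) (45, -23, 25) (41, -23, 24) (33, -22, 22) (42, -19, 23) (149, 104, 23) (133, 104, 29) (132, 105, 35) (147, 105, 35) (130, 105, 38) (146, 106, 41) (144
[... 2247 characters left out ...]
5, 24) (127, 105, 32) (130, 105, 28) (136, 105, 30) (132, 105, 39) (130, 105, 35) (150, 105, 34) (140, 105, 44) (125, 105, 36) (141, 105, 29) (147, 105, 38) (123, 106, 32) (150, 106, 26) (143, 106, 39) (139, 106, 32) (136, 106, 36) (130, 106, 41) (127, 107, 45) (143, 107, 30) (136, 107, 42) (143, 107, 44) (134, 107, 39) (132, 108, 43) (125, 108, 40) (146, 109, 37) (148, 109, 41) (146, 109, 45) (130, 109, 44) (124, 110, 42) (135, 111, 42) (139, 111, 41) (141, 111, 43) (126, 112, 42) (148, 113, 43) (137, 113, 42) (133, 114, 41) (14, 119, 22) (12, 120, 25) (19, 122, 25) (8, 123, 22) (10, 125, 22) 
toptop 646 [ 68.9 -22.7 151.2]
lamp 12590 [-742. -200.  210.] [523. 200. 360.] [-565.   95.  302.]
```

```bash
cat >> h.py <<'E'
A=np.radians(32);CX,CY,YAW=664.,-31.,np.radians(11.0)
RC=Rt.from_euler('z',YAW).as_matrix()
def sl(s,y,n):  # slope coords (n over rail face) -> world
    return RC@[-110+s*np.cos(A)-n*np.sin(A),y,50+s*np.sin(A)+n*np.cos(A)]+[CX,CY,0]
def inv(P):
    q=(np.asarray(P)-[CX,CY,0])@RC;x=q[...,0]+110;z=q[...,2]-50
    return np.stack([x*np.cos(A)+z*np.sin(A),q[...,1],z*np.cos(A)-x*np.sin(A)],-1)
def ori(flip=0):
    z=RC@[np.sin(A),0,-np.cos(A)];y=RC@[0,1.,0]*(1-2*flip)
    return Rt.from_matrix(np.stack([np.cross(y,z),y,z],1)).as_euler('xyz')
H=bot.hold_point_z
E
python3 - <<'E'
from h import *
print(H,bot.read_state()['q'])
for f in(0,1):
    for nm,p in dict(view=(80,20,200),fin=(143,109,30-H),finhome=(143,9,30-H),knob=(98,-71,44-H),top=(114,-24,44-H),low=(65,50,44-H)).items():
        q=bot.solve_ik(sl(*p),ori(f));print(f,nm,sl(*p).round(),None if q is None else np.round(q,2))
E
```

```text
18.700000000000003 [-1.15058055  0.33217907 -0.06470785  1.46007213  0.02161335  1.34989178
 -0.08849805]
0 view [515. -40. 262.] [-0.55 -0.42  0.5   2.16  0.16  0.8   1.65]
0 fin [648.  77. 135.] [-0.68  0.12  0.53  2.05 -0.17  0.43  1.72]
0 finhome [667. -21. 135.] [-0.58  0.18  0.66  2.01 -0.52  0.49  2.2 ]
0 knob [ 638. -108.  123.] [-0.43  0.18  0.7   2.05 -0.7   0.54  2.53]
0 top [642. -60. 132.] [-0.57  0.15  0.73  2.06 -0.58  0.5   2.33]
0 low [587.   5. 106.] [-0.87  0.01  0.85  2.23 -0.27  0.37  1.97]
1 view [515. -40. 262.] [-0.46 -0.4   0.43  2.16  0.1   0.79 -1.44]
1 fin [648.  77. 135.] [-0.48  0.12  0.32  2.04 -0.1   0.43 -1.48]
1 finhome [667. -21. 135.] [-0.51  0.18  0.59  2.01 -0.48  0.48 -0.97]
1 knob [ 638. -108.  123.] [-0.22  0.16  0.46  2.04 -0.61  0.52 -0.69]
1 top [642. -60. 132.] [-0.44  0.14  0.58  2.05 -0.52  0.49 -0.85]
1 low [587.   5. 106.] [-0.52  0.02  0.49  2.22 -0.27  0.36 -1.18]
```

```bash
python3 - <<'E'
from h import *
bot.goto(sl(80,30,190),ori(1))
s=bot.read_state();print(s['t'],s['position'],sl(80,30,190))
T=tool(s);p,d=bot.camera('wrist');K,C=cam('wrist',T);np.savez('pics/w1.npz',p=p,d=d,T=T)
print(K.round(0).tolist(),inv(C[:3,3]))
cv2.imwrite('pics/w1.png',p[:,:,::-1])
Q=inv(cloud(K,C,d))
for n in['inner_pull','outer_pull','keeper_notch','latch_pivot','latch_knob']:
    for r in bot.search_frame('wrist',n)[:2]:
        b=r['box'];u,v=b[0]*640,b[1]*400
        print(n,round(r['conf'],2),(round(u),round(v),round(b[2]*640),round(b[3]*400)),Q[int(v),int(u)].round())
S,Y,N=Q[...,0],Q[...,1],Q[...,2]
def reg(nm,M):print(nm,M.sum(),*[np.percentile(Q[M][:,i],[2,50,98]).round(1) for i in range(3)] if M.sum() else '')
reg('rail',(S>3)&(S<45)&(abs(N)<12)&(Y>-150)&(Y<60))
reg('fin',(N>25)&(N<50)&(S>115)&(S<175)&(Y>90)&(Y<130))
reg('knob',(N>45)&(N<65)&(S>80)&(S<115)&(Y>-90)&(Y<-50))
reg('keeper',(N>8)&(N<35)&(S>-5)&(S<35)&(Y>70)&(Y<150))
reg('ofin',(N>25)&(N<50)&(S>115)&(S<175)&(Y>-150)&(Y<-110))
reg('piv',(N>8)&(N<40)&(S>15)&(S<48)&(Y>-50)&(Y<0))
E
```

```text
3.2917 [518.30020332 -28.12886327 253.66108114] [518.05930567 -28.80649643 253.52267941]
[[323.0, 0.0, 323.0], [0.0, 323.0, 203.0], [0.0, 0.0, 1.0]] [155.56220346  29.76351764 351.007703  ]
inner_pull 0.89 (289, 171, 109, 153) [156.  30. 351.]
inner_pull 0.74 (422, 150, 161, 123) [116. -77.  -3.]
outer_pull 0.85 (424, 150, 160, 117) [115. -78.  -2.]
keeper_notch 0.85 (287, 170, 117, 151) [ 92.  71. -12.]
keeper_notch 0.35 (401, 198, 74, 75) [ 66. -52.  16.]
latch_pivot 0.82 (402, 197, 75, 76) [ 68. -54.  18.]
latch_knob 0.67 (399, 199, 80, 77) [ 65. -50.  17.]
rail 5484 [ 4.  24.3 44.3] [-146.4  -47.1   56. ] [0.5 2.3 4.2]
fin 561 [126.1 145.3 163.3] [105.3 108.  113.9] [26.2 41.  43. ]
knob 257 [ 91.4  99.  105.5] [-76.7 -68.6 -62.4] [45.8 53.7 55.5]
keeper 641 [ 9.2 23.4 34.6] [ 87.9 107.  128.2] [ 8.1  9.1 21. ]
ofin 695 [128.1 147.5 166.2] [-134.2 -127.  -125.3] [25.8 38.4 40.7]
piv 458 [24.2 38.1 47.8] [-47.4 -26.  -13.5] [12.  17.9 22.6]
```

View pics/w1.png

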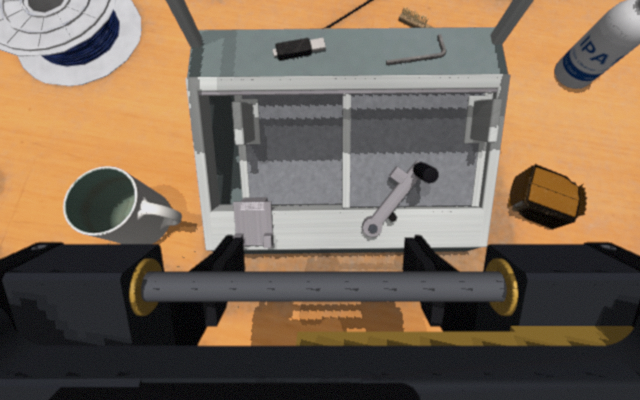

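```bash
python3 - <<'E'
from h import *
bot.set_gripper(40)
y0,s0=109.5,144.5
bot.goto(sl(s0,y0,100),ori(1))
print(bot.move_linear(sl(s0,y0,30-H),vel=100,f_stop=12))
bot.set_gripper(0)
s=bot.read_state();print(s['t'],inv(s['position']),s['opening'],s['grip_force'],s['wrist_force'])
a=bot.move_linear(sl(s0,y0-90,30-H),vel=60,f_stop=20)
s=bot.read_state();print(a,s['t'],inv(s['position']),s['opening'],s['wrist_force'])
if not a:
    a=bot.move_linear(sl(s0,y0-112,30-H),vel=25,f_stop=15)
    s=bot.read_state();print(a,s['t'],inv(s['position']),s['opening'],s['wrist_force'])
E
```

```text
False
6.9 [144.61472078 109.66757087  11.38200071] 8.72885768431918 29.997192942537367 [-1.09142752 -0.21334803  0.8309469 ]
True 7.9833 [145.39965468  40.44355307  10.88209483] 9.024269242454153 [-0.3074225   2.23210032  1.80316612]
```

```bash
python3 - <<'E'
from h import *
s0=144.5
for y in(25,-3):
    a=bot.move_linear(sl(s0,y,30-H),vel=30,f_stop=15)
    s=bot.read_state();print(a,s['t'],inv(s['position']),s['opening'],s['wrist_force'])
p,d=bot.camera('scene');cv2.imwrite('pics/s2.png',cv2.resize(p[110:320,230:430,::-1],None,fx=2.8,fy=2.8,interpolation=2))
E
```

```text
True 8.2667 [145.4581574  40.4887506  10.8551375] 9.124086195112717 [-1.14969105  1.35570483  4.95955474]
True 8.725 [145.40759635  40.52180852  10.79690645] 8.749869870972258 [-4.04281024  0.41478406  5.04545675]
```

View pics/s2.png

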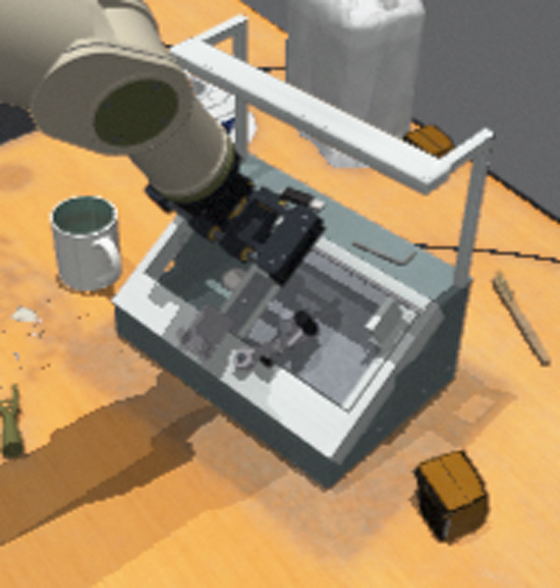

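```bash
python3 - <<'E'
from h import *
bot.set_gripper(40)
bot.move_linear(sl(144.5,40.4,110),vel=150)
bot.goto(sl(98.5,-69.5,110),ori(1))
s=bot.read_state();T=tool(s);p,d=bot.camera('wrist');K,C=cam('wrist',T);print(s['t'])
cv2.imwrite('pics/w3.png',p[:,:,::-1])
Q=inv(cloud(K,C,d));S,Y,N=Q[...,0],Q[...,1],Q[...,2]
def reg(nm,M):print(nm,M.sum(),*[np.percentile(Q[M][:,i],[2,50,98]).round(1) for i in range(3)] if M.sum() else '')
reg('fin',(N>25)&(N<50)&(S>115)&(S<175)&(Y>20)&(Y<60))
reg('knob',(N>45)&(N<65)&(S>80)&(S<115)&(Y>-90)&(Y<-50))
reg('keeper',(N>8)&(N<35)&(S>-5)&(S<35)&(Y>0)&(Y<80))
reg('teeth',(N>16)&(N<35)&(S>-5)&(S<35)&(Y>5)&(Y<80))
E
```

```text
10.9583
fin 1172 [126.8 146.3 164.7] [34.5 36.1 43. ] [25.7 40.3 42.2]
knob 420 [ 91.8  99.9 105.9] [-77.3 -70.2 -63.1] [45.8 53.9 55.4]
keeper 0
teeth 0
```

View pics/w3.png

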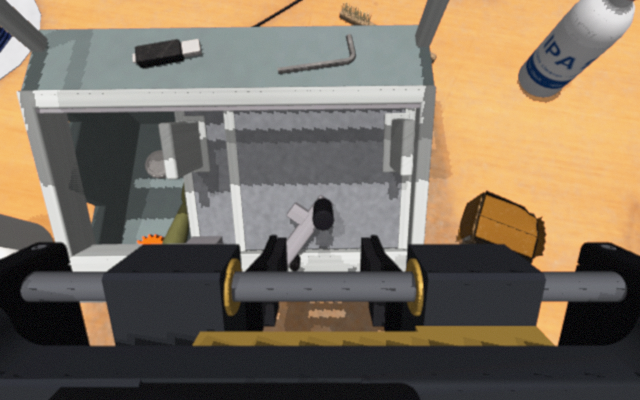

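```bash
python3 - <<'E'
from h import *
s=bot.read_state();T=tool(s);p,d=bot.camera('wrist');K,C=cam('wrist',T)
Q=inv(cloud(K,C,d))
for r in(140,170,200,225):print(r,[(c,*Q[r,c].round(0).astype(int)[1:],int(p[r,c].mean())) for c in range(160,252,4)])
n=np.array(sl(0,0,1))-sl(0,0,0)
for c in(224,242):print(inv(onplane(K,C,c,180,sl(0,0,0),n)))
E
```

```text
140 [(160, np.int64(133), np.int64(-135), 69), (164, np.int64(42), np.int64(41), 146), (168, np.int64(39), np.int64(41), 152), (172, np.int64(37), np.int64(40), 138), (176, np.int64(35), np.int64(38), 80), (180, np.int64(35), np.int64(32), 80), (184, np.int64(35), np.int64(24), 79), (188, np.int64(35), np.int64(18), 78), (192, np.int64(35), np.int64(9), 75), (196, np.int64(35), np.int64(1), 77), (200, np.int64(35), np.int64(-7), 79), (204, np.int64(33), np.int64(-11), 129), (208, np.int64(30), np.int64(-11), 96), (212, np.int64(27), np.int64(-14), 127), (216, np.int64(24), np.int64(-14), 125), (220, np.int64(20), np.int64(-13), 102), (224, np.int64(17), np.int64(-14), 125), (228, np.int64(10), np.int64(-1), 122), (232, np.int64(6), np.int64(0), 121), (236, np.int64(3), np.int64(0), 115), (240, np.int64(0), np.int64(-2), 78), (244, np.int64(-3), np.int64(-2), 76), (248, np.int64(-7), np.int64(-2), 79)]
170 [(160, np.int64(122), np.int64(-103), 141), (164, np.int64(118), np.int64(-105), 145), (168, np.int64(42), np.int64(42), 222), (172, np.int64(39), np.int64(41), 225), (176, np.int64
[... 2004 characters left out ...]
, (192, np.int64(53), np.int64(-13), 221), (196, np.int64(49), np.int64(-13), 227), (200, np.int64(47), np.int64(-16), 151), (204, np.int64(42), np.int64(-14), 156), (208, np.int64(38), np.int64(-14), 151), (212, np.int64(35), np.int64(-14), 152), (216, np.int64(31), np.int64(-13), 160), (220, np.int64(27), np.int64(-13), 158), (224, np.int64(24), np.int64(-15), 156), (228, np.int64(20), np.int64(-14), 152), (232, np.int64(16), np.int64(-14), 153), (236, np.int64(9), np.int64(-1), 220), (240, np.int64(5), np.int64(0), 225), (244, np.int64(1), np.int64(0), 183), (248, np.int64(-2), np.int64(0), 153)]
[1.16518370e+02 1.55112469e+01 3.01980663e-12]
[1.16521982e+02 1.43210197e-01 3.06954462e-12]
```

```bash
python3 - <<'E'
from h import *
kn=44-H;ks,ky=99.,-70.
print(bot.move_linear(sl(ks,ky,kn),vel=100,f_stop=12))
bot.set_gripper(0)
s=bot.read_state();print(s['t'],inv(s['position']),s['opening'],s['wrist_force'])
ps,py=ks-80*np.sin(2.2),ky-80*np.cos(2.2)
for th in np.linspace(2.2,.45,10)[1:]:
    a=bot.move_linear(sl(ps+80*np.sin(th),py+80*np.cos(th),kn),vel=60,f_stop=25)
    s=bot.read_state();print(round(th,2),a,round(s['t'],2),inv(s['position']).round(1),round(s['opening'],1),s['wrist_force'].round(1) if hasattr(s['wrist_force'],'round') else s['wrist_force'])
    if a:break
E
```

```text
False
12.625 [ 99.20924048 -69.45635453  25.38334466] 15.131520154993032 [-3.36893115  2.20465065  3.21047353]
2.01 False 13.03 [107.4 -57.4  25.5] 15.4 [ 1.3 -3.   1.6]
1.81 False 13.44 [114.1 -42.8  25.8] 15.4 [ 6.7 -2.8  2. ]
1.62 False 13.85 [116.2 -27.   25.9] 15.5 [ 2.9 -1.5  5.5]
1.42 False 14.26 [114.  -11.1  25.8] 15.6 [-2.6 -1.5  7.3]
1.23 False 14.67 [109.9   3.8  25.8] 15.3 [-5.4 -3.1  8.7]
1.03 False 15.07 [103.3  17.8  25.8] 14.9 [-5.9 -3.4  8.3]
0.84 False 15.48 [93.9 30.3 25.8] 15.1 [-7.3 -4.  10.4]
0.64 False 15.89 [82.6 40.6 25.8] 15.0 [-6.3 -4.5 10. ]
0.45 False 16.3 [69.3 48.4 25.8] 15.2 [-6.4 -4.9 10.4]
```

```bash
python3 - <<'E'
from h import *
bot.set_gripper(45);bot.wait(.5)
s=bot.read_state();p0=inv(s['position'])
bot.move_linear(sl(p0[0],p0[1],190),vel=150)
s=bot.read_state();T=tool(s);p,d=bot.camera('wrist');K,C=cam('wrist',T);print(s['t'],s['wrist_force'])
cv2.imwrite('pics/w4.png',p[:,:,::-1])
Q=inv(cloud(K,C,d));S,Y,N=Q[...,0],Q[...,1],Q[...,2]
def reg(nm,M):print(nm,M.sum(),*[np.percentile(Q[M][:,i],[2,50,98]).round(1) for i in range(3)] if M.sum() else '')
reg('fin',(N>38)&(N<50)&(S>115)&(S<175)&(Y>0)&(Y<120))
reg('knob',(N>45)&(N<65)&(S>0)&(S<115)&(Y>-90)&(Y<120))
p,d=bot.camera('scene');cv2.imwrite('pics/s4.png',cv2.resize(p[110:320,230:430,::-1],None,fx=2.8,fy=2.8,interpolation=2))
E
```

```text
18.8583 [ 0.74855223 -0.46277064 -0.053056  ]
fin 401 [126.2 145.2 164.2] [35.8 39.7 43.4] [39.1 40.8 42.5]
knob 230 [25.7 34.  39.9] [49.  55.8 63.6] [45.6 54.8 56.3]
```

View pics/w4.png

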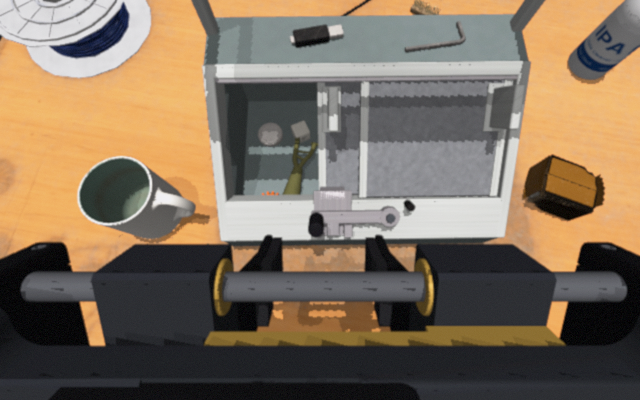

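View pics/s4.png

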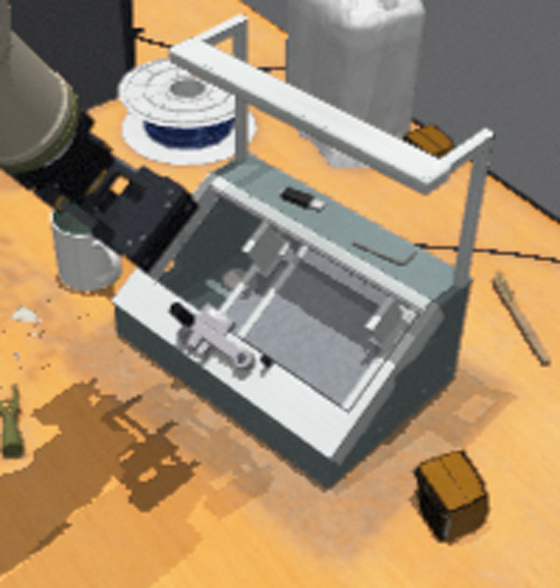

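```bash
python3 -c "
from bench import bot
print(bot.close_job())"
```

```text
the job is handed in; nothing more can be done
None
```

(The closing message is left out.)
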